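# Half-turn fit check of a bayonet cover on a printed joint housing

### The arm

A 6-joint arm with a two-finger parallel gripper is mounted at the origin on the work surface. World frame = base frame: x ahead of the robot, y to its left, z up, the work surface at z = 0. Lengths are in m, angles in degrees, forces in N, time in s.
With the tool pointing down it reaches from about 0.25 to 0.775 m from the base axis. Payload 8.9 kg.
Tool frame: the origin (TCP) lies between the finger pads; the fingertips stand 8 mm ahead of it and the grasp point (between the pads) lies 11 mm behind it (tip_reach is the distance from the TCP to the fingertips, in m); z points along the fingers, x is the direction in which the jaws open and shut, and the axes are right-handed (so a half turn about z gives the same grasp; the last joint's range is limited). The gripper opens to 85 mm and grips with 20 to 120 N. Pads are 22 mm wide; open, the fingers measure 114 mm over their backs; the gripper's body (76 mm by 85 mm) begins 54 mm behind the grasp point. The pads swing forward as they close: fully open they stand 13 mm farther back than shut.
Start: joints at [-83.956, 16.656, -8.789, 64.555, 0, 82.019], TCP at [0.127, -0.509, 0.239] pointing down, gripper open.
Joint ranges: [-144.48, 144.48], [-52.06, 99.96], [-74.48, 78.29], [-112.23, 115.85], [-86.99, 84.42], [-180, 180]. Speed limits (degrees/s): [127.2, 127.2, 159.86, 180, 180, 180].

### API

Orientations are given as [roll, pitch, yaw] about the fixed x, y, z axes, in that order (R = Rz(yaw) Ry(pitch) Rx(roll)).
In Python, from cell import * gives the robot as it stands.
- The arm moves only by the tool apply_moves, never from a script. Its argument "deltas" is a list of rows, each a list of 7 numbers: the finger opening in m, from 0 to 0.0854, then the shift along the tool's x, y, z in m, then the turn, a rotation vector about the tool's x, y, z in rad. In form: [[fingers, x, y, z, wx, wy, wz], ...]. A call has 1 to 5 rows; each row shifts and turns the commanded pose from where the row before left it, along the tool's axes as they then stand; what a row does not reach is not made up. A row lasts 1/8 s, in which the tool goes at most 62.5 mm and 10.7 degrees, less where a joint would pass 70% of its speed; a pose out of reach is approached as far as the arm can. A call with a gripper value outside its range is refused whole. The fingers move at their own pace and stop on an object; "grip_force" is the grip in N (left out, the last holds). Time passes only in rows, so rows that do not move let the fingers close. It gives the time, the measured TCP pose, the force and the opening at its end, in the units of the state.
- observe(): the state, without advancing time (a new reading comes with each control period).
- get_image(name): name is "scene" or "top" or "wrist"; returns (picture, depth): 384x512x3 uint8, blue, green, red; 384x512 float32, m along the optical axis (not along the pixel's ray), 0 where there is no reading.
- calibration(name): a dict with "fx", "fy", "cx", "cy" (pixels), "R" (3x3) and "t" (3): a world point X has camera coordinates R X + t; the wrist camera has in their place "T_tool_cam" (4x4, takes a point from camera to tool coordinates, whose origin is the TCP and whose axes are the tool frame's). Camera axes: x right, y down, z forward; pixel columns grow to the right and rows downward; lengths in m; the calibration is good to about 2 mm. A picture is of the moment at which its call begins: read the wrist's pose just before it. calibration takes no time and is no camera call.
- close_job(): hands the job in, once; it reports no verdict.
The state is a dict: "t": time; "q": joint angles; "joint_velocities": joint speeds; "joint_efforts": joint torques, N m; "tcp_pos": TCP position; "tool_rot": TCP orientation; "ft_force": force on the tool from outside, world axes, zero at the start; "wrist_torque": the same for the moment, N m; "grip_width": opening from 0.0 (shut) to 1.0 (fully open).
Only numpy, scipy, OpenCV 4.12 (cv2) and the standard library are available. Lean on these libraries where they do the work, as an engineer would, in place of code of your own. Each camera call takes 0.05 s, during which the arm holds its last target.

### The job

Check the fit of the orange bayonet cover on the white printed joint housing: put the cover in with its two lugs through the two notches of the rim, press it down against the spring until the lugs are under the rim, then turn it clockwise (seen from above) half of the way to the lock, so that its black pointer lines stand in the yellow bands, and never so far that the catch clicks. Finish while still gripping the cover and holding it there, so that I can look at the gap; leave the mouse, the bottle and the screwdriver where they are.

Things in the scene. Friction and masses are not known exactly. Their poses are not given: they have to be found in the camera images.
- cover: Loose orange round cover, 65 to 110 g, on the desk right way up: disc 62 mm across, 24 mm high. Two lugs at its foot, along its own +x and -x: each 10 mm wide in y, 6 mm high from the underside up, reaching 40 mm from the axis. Black pointer lines on top run along x. Origin: centre of the underside; z up. A half turn about z makes no difference.
- cover_grip (a point): Middle of the cover's upright bar grip, 45 mm above its underside, 9 mm below the bar's top. The bar is 46 mm long along the cover's x (in line with the lugs), 14 mm thick in y, from 24 to 54 mm above the underside. Axes as the cover's.
- housing: White round housing, 96 mm across, 70 mm high with its orange foot plate (116 mm square), fixed to the desk; place and yaw vary. The mouth on top has a rim with two notches at the housing's own +x and -x (see mouth). Origin: centre of the foot's underside on the desk; z up. A half turn about z makes no difference to the fit.
- mouth (a point): Centre of the housing's mouth, level with the rim's top, 70 mm above the desk; x points to a notch. Rim 8 mm thick, hole 67 mm across; notches 17 mm wide, reaching 43 mm from the axis. Channel for the lugs below the rim, 8 to 20 mm under its top. The cover bottoms with its underside 20 mm below the rim's top; its lugs clear the rim from 14 mm.
- halfway (a point): Same point as mouth, but x points to the middle of a yellow band: where the cover's x axis (either end) must finish, 45 degrees clockwise from a notch. Yellow bands on the rim span 35 to 55 degrees. From the notches the cover turns clockwise only; red lines on the rim mark the lock at 90 degrees.
- spring_plate (a joint): Travel of the sprung round steel plate (52 mm diameter) in the housing's mouth, m: 0 = up (its top 10 mm below the rim's top), growing as it is pressed down, 0.010 with the cover bottomed. It pushes up with 3.2 N at 0 and 7.2 N at 0.010, more than the cover's weight.
- catch (a joint): Travel of the sprung lock catch in the channel, m: 0 at rest, grows to about 0.003 as a lug passes it: the lock click, not wanted here. The leading lug meets it when the cover is turned about 62 degrees from the notches.
- mouse: White computer mouse, 100 x 58 x 32 mm, on the desk; to be left alone. Origin: centre of its underside.
- bottle: Small white plastic bottle with a blue cap, 40 mm diameter, 85 mm high, standing on the desk; to be left alone. Origin: centre of its underside.
- screwdriver: Screwdriver with a blue handle, 160 mm long, lying on the desk; to be left alone.

How it is judged (in metres and radians):
On the way:
1. the cover is in the mouth, its lugs pressed down through the notches to below the rim (z of cover in the frame of mouth below -0.013 m and horizontal distance between cover and mouth below 0.006 m and angle between the x axis of cover and the x axis of halfway, either way round above 0.4 rad), for 0.05 s.
At the end, for the whole second after the job is handed in: Cover upright (7 deg), centred in the mouth (6 mm), lugs under the rim (underside 12.5 mm or more below the rim's top), pointers within 10 degrees of the middle of the yellow bands, still (under 0.2 rad/s), and the fingers still grip it (over 2 N) (z of cover in the frame of mouth below -0.0125 m and horizontal distance between cover and mouth below 0.006 m and angle between cover's own z axis and vertical below 0.12 rad and angle between the x axis of cover and the x axis of halfway, either way round below 0.175 rad and angular speed of cover below 0.2 rad/s and contact force between the fingers and cover above 2 N); the arm keeps its last pose, push and grip.
It fails at once if the cover is turned up to the lock: the catch is pushed back (the click), or the cover in the mouth comes within 20 degrees of the red lines (value of joint catch above 0.001 m or (z of cover in the frame of mouth below -0.0125 m and horizontal distance between cover and mouth below 0.006 m and angle between the x axis of cover and the y axis of mouth, either way round below 0.35 rad)).
It fails at once if the mouse is moved more than 15 mm (distance of mouse from where it was at the start of the episode above 0.015 m).
It fails at once if the bottle is moved more than 15 mm or knocked over (distance of bottle from where it was at the start of the episode above 0.015 m or angle between bottle's own z axis and vertical above 0.5 rad).
It fails at once if the screwdriver is moved more than 15 mm (distance of screwdriver from where it was at the start of the episode above 0.015 m).
It also fails if it takes over 48 s, if anything falls off the work surface, if the arm or the gripper's body presses on something with over 40 N, if the wrist force passes 120 N, or if a joint passes its speed limit or range.

## Working session

There is one attempt and no reset: what is moved stays moved. The work goes in short steps, Python scripts to look and compute and a tool call to move; the robot and the scene stay as the last step left them, time stands still between calls to the robot, and variables do not carry over. Pictures are saved under pics/ and viewed, and the job is handed in when it is done.

Besides the shell and the picture viewer there is one more tool, called after ">>>" as name(argument=value, ...), one argument or row to a line, values as JSON. apply_moves: Moves the arm, as the interface text tells. Its arguments: {"type":"object","properties":{"deltas":{"type":"array"},"grip_force":{"type":"number"}},"required":["deltas"]}

```bash
ls; mkdir -p pics; python3 - <<'E'
from cell import *
import cv2,numpy as np
s=observe();print(s)
for n in("scene","top","wrist"):
    im,d=get_image(n);cv2.imwrite(f"pics/{n}0.png",im);np.save(f"pics/{n}0.npy",d)
    print(n,calibration(n))
E
```

```text
pics
{'t': 0.0, 'q': array([-8.39567869e+01,  1.66886161e+01, -8.83269061e+00,  6.45550171e+01,
       -1.19047823e-03,  8.20192291e+01]), 'joint_velocities': array([ 0.00790374,  0.0389177 , -0.04297038, -0.04796142, -0.11678356,
       -0.04541498]), 'joint_efforts': array([-1.74671645e-04, -5.37141967e+01,  3.31370330e+01,  1.61605520e-02,
       -1.90400306e-04,  1.57495787e-06]), 'tcp_pos': array([ 0.12717681, -0.50890366,  0.23872458]), 'tool_rot': array([-1.79990582e+02,  7.57498933e-02, -7.59760089e+01]), 'ft_force': array([ 0.12446494, -0.44101685, -0.10030644]), 'wrist_torque': array([-0.03557683,  0.01572385,  0.00588434]), 'grip_width': 0.9982513798940831}
scene {'fx': 434.63434667306865, 'fy': 434.63434667306865, 'cx': 248.78105651523714, 'cy': 196.69755628334113, 'R': array([[-0.61385134,  0.78942095,  0.00104863],
       [ 0.66353015,  0.51667778, -0.54108393],
       [-0.42768479, -0.3314493 , -0.84096794]]), 't': array([ 0.38523968, -0.38283929,  1.33595391])}
top {'fx': 498.8095866808211, 'fy': 498.8095866808211, 'cx': 254.21920435288627, 'cy': 186.41128683612664, 'R': array([[-0.01091925, -0.9997513 , -0.01944505],
       [-0.99686546,  0.01240748, -0.07813647],
       [ 0.07835831,  0.01853091, -0.99675302]]), 't': array([0.00946037, 0.63412023, 1.45933839])}
wrist {'fx': 319.42196229022534, 'fy': 319.42196229022534, 'cx': 256.60945500125496, 'cy': 191.8351673395563, 'T_tool_cam': array([[ 9.99998390e-01,  5.83404238e-04, -1.69674937e-03,
         7.63368908e-04],
       [-2.48809454e-05,  9.50079455e-01,  3.12008058e-01,
        -7.91208236e-02],
       [ 1.79407354e-03, -3.12007514e-01,  9.50077940e-01,
        -1.34669261e-01],
       [ 0.00000000e+00,  0.00000000e+00,  0.00000000e+00,
         1.00000000e+00]])}
```

View pics/scene0.png

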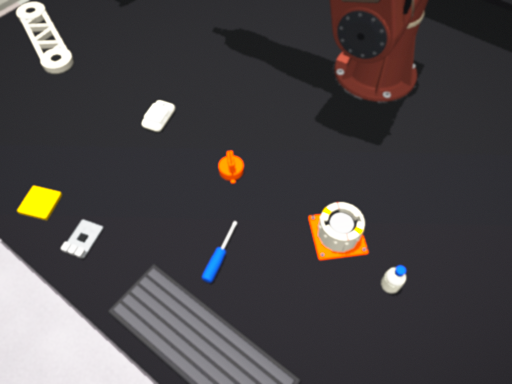

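View pics/top0.png

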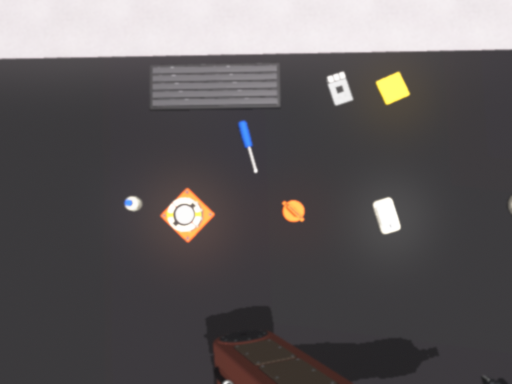

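View pics/wrist0.png

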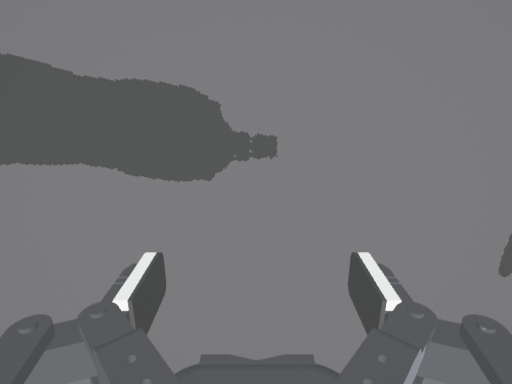

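The top view shows the cover at about (293,211), the housing at (187,215), the bottle at (133,203), the mouse at (387,215) and the screwdriver around (248,145). The bottle is close to the housing. Next I'll enlarge the crops.

```bash
cat > h.py <<'E'
import numpy as np,cv2
from cell import *
def ray2z(cal,u,v,z):
    R=np.array(cal["R"]);t=np.array(cal["t"])
    d=R.T@np.array([(u-cal["cx"])/cal["fx"],(v-cal["cy"])/cal["fy"],1]);c=-R.T@t
    return c+d*(z-c[2])/d[2]
E
python3 - <<'E'
from h import *
im=cv2.imread("pics/top0.png")
a=cv2.resize(im[175:255,145:235],None,fx=6,fy=6,interpolation=cv2.INTER_CUBIC)[:, :]
b=cv2.resize(im[190:232,272:314],None,fx=6,fy=6,interpolation=cv2.INTER_CUBIC)
c=np.zeros((480,800,3),np.uint8);c[:480,:540]=a;c[:252,545:797]=b
cv2.imwrite("pics/crop0.png",c)
s=cv2.imread("pics/scene0.png")
cv2.imwrite("pics/crop1.png",np.hstack([cv2.resize(s[190:270,295:375],None,fx=5,fy=5,interpolation=cv2.INTER_CUBIC),cv2.resize(s[135:215,195:275],None,fx=5,fy=5,interpolation=cv2.INTER_CUBIC)]))
cal=calibration("top")
for n,u,v,z in[("cover",293,211,.024),("housingrim",185,214.5,.07),("bottle",133,203,.05),("mouse",387,215,.02),("sd1",244,122,.01),("sd2",256,172,.01)]:print(n,ray2z(cal,u,v,z))
E
```

```text
cover [ 0.55979155 -0.1119945   0.024     ]
housingrim [0.55198626 0.20147061 0.07      ]
bottle [0.58786424 0.35749488 0.05      ]
mouse [ 0.5449006  -0.38958194  0.02      ]
sd1 [0.8319846  0.03123004 0.01      ]
sd2 [ 0.67883233 -0.00351135  0.01      ]
```

View pics/crop0.png

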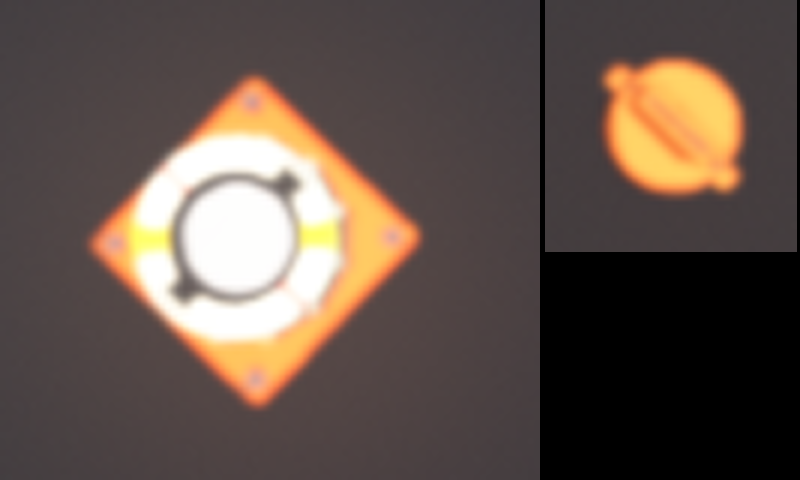

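View pics/crop1.png

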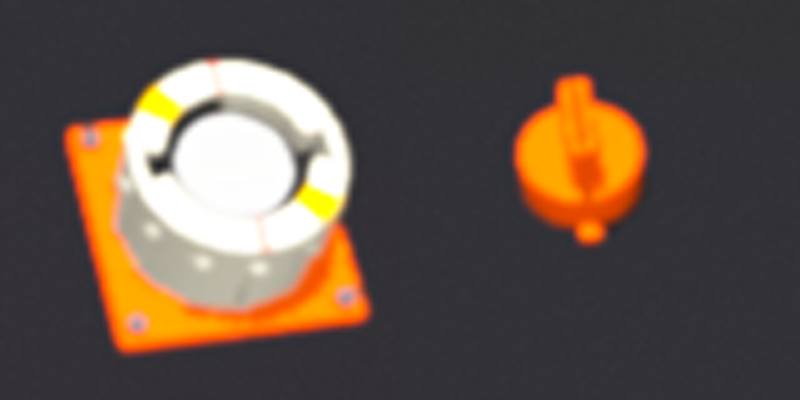

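```bash
python3 - <<'E'
from h import *
cal=calibration("top")
P=lambda x,y,ox,oy,z:ray2z(cal,ox+x/6-.42,oy+y/6-.42,z)[:2]
def pr(n,a,b):
    d=b-a;print(n,(a+b)/2,np.linalg.norm(d),np.degrees(np.arctan2(d[1],d[0])))
pr("lugs",P(619-545,78,272,190,.005),P(726-545,178,272,190,.005))
pr("bar",P(627-545,83,272,190,.054),P(700-545,157,272,190,.054))
pr("notch",P(288,183,145,175,.066),P(185,291,145,175,.066))
pr("yellow",P(320,236,145,175,.07),P(152,239,145,175,.07))
im=cv2.imread("pics/top0.png");d=np.load("pics/top0.npy")
# foot orange
hsv=cv2.cvtColor(im,cv2.COLOR_BGR2HSV)
m=cv2.inRange(hsv,(3,120,120),(25,255,255))
for c in cv2.findContours(m,cv2.RETR_EXTERNAL,cv2.CHAIN_APPROX_NONE)[0]:
    if cv2.contourArea(c)>100:
        (u,v),s,a=cv2.minAreaRect(c);print(u,v,s,a,ray2z(cal,u,v,.01))
# rim points from depth
R=cal["R"];t=cal["t"]
vv,uu=np.mgrid[170:260,140:235]
z=d[170:260,140:235]
pc=np.stack([(uu-cal["cx"])/cal["fx"]*z,(vv-cal["cy"])/cal["fy"]*z,z],-1).reshape(-1,3)
w=(pc-t)@R
k=(w[:,2]>.065)&(w[:,2]<.076);q=w[k]
print(k.sum(),q.min(0),q.max(0),np.median(q,0))
(c,r)=cv2.minEnclosingCircle(q[:,:2].astype(np.float32));print(c,r)
E
```

```text
lugs [ 0.5606367 -0.1125571] 0.07293871945434217 -133.88341607462277
bar [ 0.56313702 -0.10544972] 0.050104829865811315 -136.22172559688227
notch [0.55335354 0.20498273] 0.07148387852866529 135.9309866972829
yellow [0.55299019 0.20462979] 0.08087955198216186 90.36793282532096
292.965576171875 210.5862274169922 (23.252735137939453, 22.58837127685547) 85.2363510131836 [ 0.56142496 -0.11273118  0.01      ]
187.2265167236328 214.7389373779297 (40.67230987548828, 41.132625579833984) 43.66777801513672 [0.55262084 0.20426457 0.01      ]
392.25555419921875 88.04745483398438 (27.85002899169922, 27.85002899169922) 64.98310852050781 [ 0.92968306 -0.42008188  0.01      ]
395 [0.50739731 0.15764894 0.06505688] [0.59960262 0.25122049 0.07582955] [0.55290334 0.20188725 0.06972091]
(0.5527364015579224, 0.20433005690574646) 0.048041339963674545
```

The measurements agree with each other:
- **Housing:** centre (0.553, 0.2045), notch axis about 135.7°, yellow bands about 90.4°. The rim circle radius is 48 mm, as specified.
- **Cover:** about (0.561, -0.1125), axis about 46°.

I'll move above the cover and look with the wrist camera.

>>> apply_moves(
  deltas=[
    [0.085,0,0,0,0,0,-0.186],
    [0.085,0,0,0,0,0,-0.186],
    [0.085,0,0,0,0,0,-0.186],
    [0.085,0.0033,-0.0533,0.0027,0,0,0],
    [0.085,0.0033,-0.0533,0.0027,0,0,0],
  ],
  grip_force=60,
)

```text
t: 0.78
tcp_pos: [0.2065, -0.4364, 0.2335]
tool_rot: [-180.0, 0.0, -44.1]
ft_force: [0.4, -0.3, -0.2]
grip_width: 0.996
```

>>> apply_moves(
  deltas=[
    [0.085,0.0033,-0.0533,0.0027,0,0,0],
    [0.085,0.0033,-0.0533,0.0027,0,0,0],
    [0.085,0.0033,-0.0533,0.0027,0,0,0],
    [0.085,0.0033,-0.0533,0.0027,0,0,0],
    [0.085,0.0033,-0.0533,0.0027,0,0,0],
  ],
)

```text
t: 1.4
tcp_pos: [0.4041, -0.2556, 0.2203]
tool_rot: [180.0, -0.0, -44.0]
ft_force: [0.6, -1.1, 0.8]
grip_width: 0.995
```

>>> apply_moves(
  deltas=[
    [0.085,0.0033,-0.0533,0.0027,0,0,0],
    [0.085,0.0033,-0.0533,0.0027,0,0,0],
    [0.085,0.0033,-0.0533,0.0027,0,0,0],
    [0.085,0.0033,-0.0533,0.0027,0,0,0],
    [0.085,0,0,0,0,0,0],
  ],
)

```text
t: 2.02
tcp_pos: [0.5623, -0.1102, 0.2087]
tool_rot: [-180.0, 0.0, -43.8]
ft_force: [-0.0, -1.1, 0.9]
grip_width: 0.996
```

```bash
cat >> h.py <<'E'
from scipy.spatial.transform import Rotation as Ro
def wshot(n):
    s=observe();im,d=get_image("wrist");cv2.imwrite(f"pics/{n}.png",im);np.save(f"pics/{n}.npy",d)
    np.savez(f"pics/{n}_p.npz",p=s["tcp_pos"],r=s["tool_rot"]);print({k:np.round(s[k],4) for k in("t","q","tcp_pos","tool_rot","ft_force","grip_width")})
    return im,d
def wray(n,u,v,z):
    c=calibration("wrist");T=c["T_tool_cam"];s=np.load(f"pics/{n}_p.npz")
    R=Ro.from_euler("xyz",s["r"],degrees=True).as_matrix()
    o=R@T[:3,3]+s["p"];d=R@T[:3,:3]@np.array([(u-c["cx"])/c["fx"],(v-c["cy"])/c["fy"],1])
    return o+d*(z-o[2])/d[2]
E
python3 -c "
from h import *
wshot('w1')"
```

```text
{'t': np.float64(2.025), 'q': array([-1.841970e+01,  2.291690e+01, -4.338100e+00,  6.278010e+01,
        3.340000e-02,  1.153561e+02]), 'tcp_pos': array([ 0.5623, -0.1102,  0.2087]), 'tool_rot': array([-1.799848e+02,  4.610000e-02, -4.377580e+01]), 'ft_force': array([-0.0439, -1.0729,  0.9181]), 'grip_width': np.float64(0.9959)}
```

View pics/w1.png

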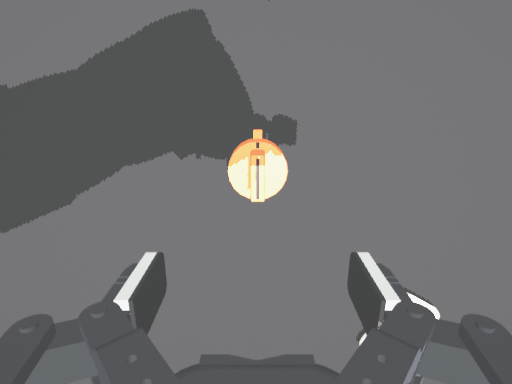

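The wrist view shows the cover at (258,168), with the bar running almost straight up and down the picture. I'll enlarge it.

```bash
python3 -c "
from h import *
im=cv2.imread('pics/w1.png');cv2.imwrite('pics/w1c.png',cv2.resize(im[120:215,210:305],None,fx=6,fy=6,interpolation=cv2.INTER_CUBIC))"
```

```text
(no output)
```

View pics/w1c.png

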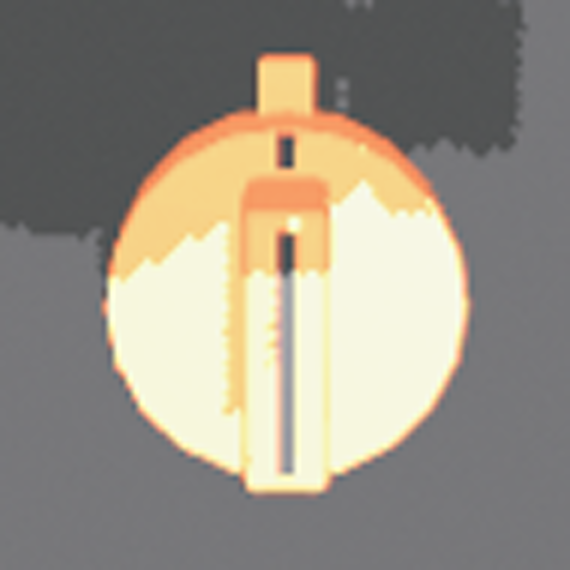

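```bash
python3 -c "
from h import *
g=lambda x,y,z:wray('w1',210+x/6-.42,120+y/6-.42,z)
a=g(286,212,.054);b=g(286,492,.054);print(a,b,(a+b)/2,np.linalg.norm(a-b),np.degrees(np.arctan2(*(a-b)[1::-1])))
print('w',np.linalg.norm(g(243,350,.054)-g(328,350,.054)))
l=g(104,300,.024);r=g(468,300,.024);print('disc',(l+r)/2,np.linalg.norm(l-r))
t=g(287,57,.006);print('lug',t)
for yy in(212,492):print('line',g(286,yy,.054))
"
```

```text
[ 0.57616178 -0.09600608  0.054     ] [ 0.54466776 -0.12891816  0.054     ] [ 0.56041477 -0.11246212  0.054     ] 0.04555302694127885 46.261300742631946
w 0.013314281115850082
disc [ 0.56135039 -0.11146477  0.024     ] 0.062401933498899144
lug [ 0.58842339 -0.08342778  0.006     ]
line [ 0.57616178 -0.09600608  0.054     ]
line [ 0.54466776 -0.12891816  0.054     ]
```

Cover measured at (0.5605, -0.1124), yaw 46.2°. The measured sizes are 45.6 mm bar length, 13.3 mm bar thickness and 62.4 mm disc, which match. Now I'll descend and grip.

>>> apply_moves(
  deltas=[
    [0.085,0.0002,0.0028,0.035,0,0,0],
    [0.085,0,0,0.045,0,0,0],
    [0.085,0,0,0.045,0,0,0],
    [0.085,0,0,0.035,0,0,0],
    [0.085,0,0,0.012,0,0,0],
  ],
)

```text
t: 2.7
tcp_pos: [0.5567, -0.1154, 0.0359]
tool_rot: [179.9, 0.2, -44.1]
ft_force: [0.4, 0.4, 0.6]
grip_width: 1.001
```

>>> apply_moves(
  deltas=[
    [0.085,0,0,0,0,0,0],
    [0.03,0,0,0,0,0,0],
    [0.02,0,0,0,0,0,0],
    [0.008,0,0,0,0,0,0],
    [0.0,0,0,0,0,0,0],
  ],
)

```text
t: 3.32
tcp_pos: [0.5591, -0.115, 0.0381]
tool_rot: [-180.0, -0.0, -44.0]
ft_force: [-3.6, 0.7, 13.8]
grip_width: 0.157
```

>>> apply_moves(
  deltas=[
    [0.0,0,0,0,0,0,0],
    [0.0,0,0,0,0,0,0],
    [0.0,0,0,0,0,0,0],
  ],
)

```text
t: 3.7
tcp_pos: [0.5592, -0.115, 0.0381]
tool_rot: [-180.0, -0.0, -44.0]
ft_force: [-0.6, 0.8, 5.6]
grip_width: 0.152
```

The grip reads 13 mm, so the bar is held. Now I'll lift and turn to the notch direction.

>>> apply_moves(
  deltas=[
    [0.0,0,0,-0.03,0,0,0],
    [0.0,0,0,-0.04,0,0,-0.17],
    [0.0,0,0,-0.04,0,0,-0.174],
    [0.0,0,0,-0.03,0,0,-0.174],
    [0.0,0,0,0,0,0,-0.174],
  ],
)

```text
t: 4.32
tcp_pos: [0.5602, -0.1154, 0.18]
tool_rot: [179.9, -0.2, -4.0]
ft_force: [0.4, -0.7, -1.3]
grip_width: 0.15
```

>>> apply_moves(
  deltas=[
    [0.0,0,0,0,0,0,-0.174],
    [0.0,0,0,0,0,0,-0.174],
    [0.0,0,0,0,0,0,-0.174],
    [0.0,0,0,0,0,0,-0.174],
    [0.0,0,0,0,0,0,-0.176],
  ],
)

```text
t: 4.95
tcp_pos: [0.5586, -0.1149, 0.1772]
tool_rot: [-180.0, 0.0, 45.9]
ft_force: [-0.4, -0.4, -1.0]
grip_width: 0.151
```

>>> apply_moves(
  deltas=[
    [0.0,0,0,0,0,0,0],
  ],
)

```text
t: 5.08
tcp_pos: [0.5586, -0.1149, 0.1773]
tool_rot: [-180.0, 0.0, 45.5]
ft_force: [-0.2, 0.0, -1.2]
grip_width: 0.15
```

```bash
python3 -c "
from h import *
wshot('w2')"
```

```text
{'t': np.float64(5.075), 'q': array([-1.89661e+01,  2.38797e+01, -7.77250e+00,  5.83873e+01,
        6.00000e-04,  2.54935e+01]), 'tcp_pos': array([ 0.5586, -0.1149,  0.1773]), 'tool_rot': array([-1.799641e+02,  1.650000e-02,  4.554040e+01]), 'ft_force': array([-1.8460e-01,  5.0000e-04, -1.2234e+00]), 'grip_width': np.float64(0.1497)}
```

View pics/w2.png

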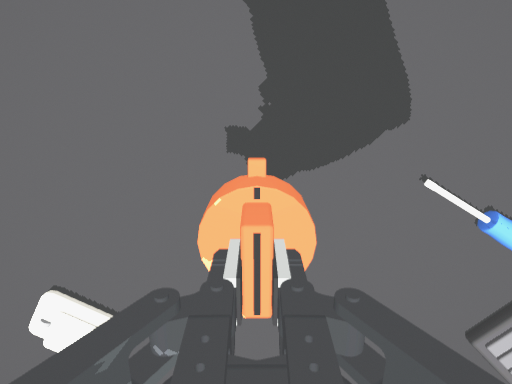

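The cover is held upright, with its far lug at (257,165) and the bar along u≈257. I'll measure its offset in the hand.

```bash
python3 -c "
from h import *
im=cv2.imread('pics/w2.png');cv2.imwrite('pics/w2c.png',cv2.resize(im[150:330,190:325],None,fx=3.3,fy=3.3,interpolation=cv2.INTER_CUBIC))"
```

```text
(no output)
```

View pics/w2c.png

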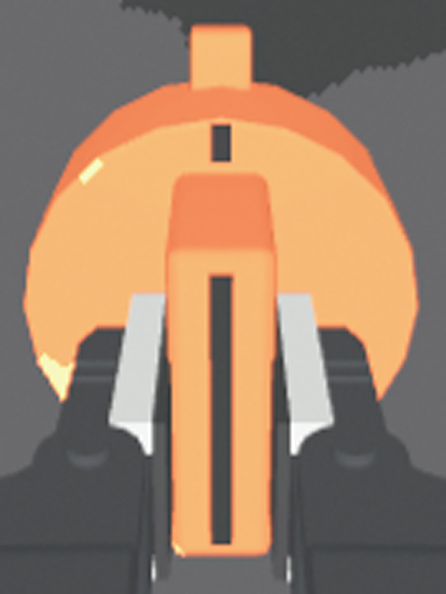

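```bash
python3 -c "
from h import *
c=calibration('wrist');T=c['T_tool_cam']
def g(x,y,z):
    u=190+x/3.3-.35;v=150+y/3.3-.35
    d=T[:3,:3]@np.array([(u-c['cx'])/c['fx'],(v-c['cy'])/c['fy'],1]);o=T[:3,3];return o+d*(z-o[2])/d[2]
b=0.0381
a,e=g(221,249,b-.054),g(221,554,b-.054);print('bar',a,e,(a+e)/2,np.linalg.norm(a-e))
print('disc back',g(221,121,b-.024),'L',g(25,305,b-.024),'R',g(417,305,b-.024))
print('lug',g(221,25,b-.006))
"
```

```text
bar [-0.00116175 -0.02704895 -0.0159    ] [-0.00116019  0.01816462 -0.0159    ] [-0.00116097 -0.00444217 -0.0159    ] 0.04521357664037491
disc back [-0.00112377 -0.03423799  0.0141    ] L [-0.03180101 -0.00411589  0.0141    ] R [ 0.02957129 -0.00407839  0.0141    ]
lug [-0.0011012  -0.04483678  0.0321    ]
```

The offsets agree to within about 1.5 mm: the cover sits at about (-0.001, -0.004) in the hand as this camera sees it. Using the same camera on the mouth cancels its bias, so I'll move until the mouth is visible beyond the cover.

>>> apply_moves(
  deltas=[
    [0.0,0.0373,-0.0238,0,0,0,0],
    [0.0,0.0373,-0.0238,0,0,0,0],
    [0.0,0.0373,-0.0238,0,0,0,0],
    [0.0,0.0373,-0.0238,0,0,0,0],
    [0.0,0.0373,-0.0238,0,0,0,0],
  ],
)

```text
t: 5.75
tcp_pos: [0.6044, 0.103, 0.1775]
tool_rot: [-180.0, 0.0, 45.4]
ft_force: [0.7, -0.7, -0.1]
grip_width: 0.149
```

>>> apply_moves(
  deltas=[
    [0.0,0.0373,-0.0238,0,0,0,0],
    [0.0,0,0,0,0,0,0],
    [0.0,0,0,0,0,0,0],
  ],
)

```text
t: 6.12
tcp_pos: [0.6131, 0.1445, 0.1773]
tool_rot: [-180.0, 0.0, 45.5]
ft_force: [-0.3, -1.1, -1.0]
grip_width: 0.154
```

```bash
python3 -c "
from h import *
im,d=wshot('w3');cv2.imwrite('pics/w3c.png',cv2.resize(im[0:190,160:350],None,fx=3.1,fy=3.1,interpolation=cv2.INTER_CUBIC))"
```

```text
{'t': np.float64(6.125), 'q': array([ 6.63080e+00,  3.02275e+01,  2.61530e+00,  6.24275e+01,
       -2.14000e-02,  5.11338e+01]), 'tcp_pos': array([0.6131, 0.1445, 0.1773]), 'tool_rot': array([-1.799918e+02,  4.430000e-02,  4.549700e+01]), 'ft_force': array([-0.2762, -1.0821, -1.0242]), 'grip_width': np.float64(0.1541)}
```

View pics/w3c.png

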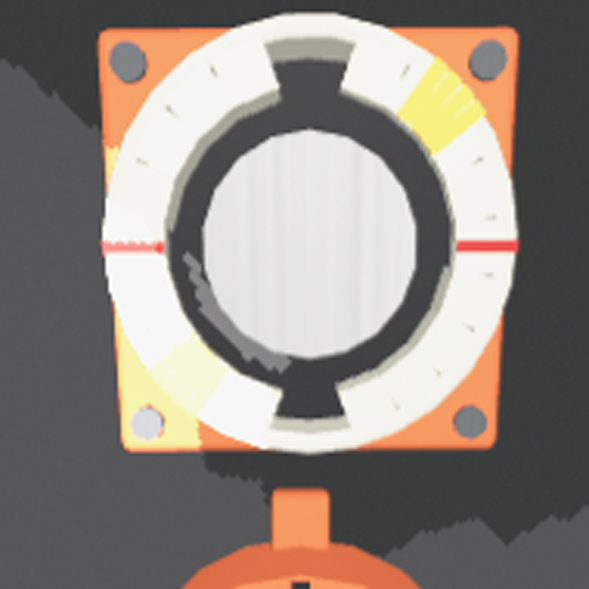

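The mouth is fully visible: red lines at crop (102,246) and (518,245), notches at (311,42) and (311,431), and the outer rim from y=13 to 453.

```bash
python3 -c "
from h import *
g=lambda x,y,z=.07:wray('w3',160+x/3.1-.34,y/3.1-.34,z)
L,Rr,T,B=g(102,246),g(518,245),g(311,13),g(310,453)
print('LR',(L+Rr)/2,np.linalg.norm(L-Rr),np.degrees(np.arctan2(*(Rr-L)[1::-1])))
print('TB',(T+B)/2,np.linalg.norm(T-B))
n,m=g(310.5,42),g(311,431);print('notch',(n+m)/2,np.linalg.norm(n-m),np.degrees(np.arctan2(*(n-m)[1::-1])))
s=np.load('pics/w3_p.npz');R=Ro.from_euler('xyz',s['r'],degrees=True).as_matrix()
c=((L+Rr)/2+(T+B)/2)/2;print('tool',R.T@(c-s['p']))
"
```

```text
LR [0.55260601 0.20548308 0.07      ] 0.09587736222298733 45.62896366903569
TB [0.55296026 0.20529139 0.07      ] 0.0953291199478664
notch [0.55306944 0.20528045 0.07      ] 0.08437742297988654 135.76037532186143
tool [ 0.00121899 -0.08563465  0.10733479]
```

```bash
python3 -c "
from h import *
print(calibration('wrist'));print(calibration('wrist')['T_tool_cam'][:3,3])"
```

```text
{'fx': 319.42196229022534, 'fy': 319.42196229022534, 'cx': 256.60945500125496, 'cy': 191.8351673395563, 'T_tool_cam': array([[ 9.99999223e-01, -3.64214832e-04,  1.19182988e-03,
        -1.31510597e-03],
       [-2.46092235e-05,  9.50384075e-01,  3.11078945e-01,
        -8.01048525e-02],
       [-1.24599570e-03, -3.11078733e-01,  9.50383328e-01,
        -1.34667531e-01],
       [ 0.00000000e+00,  0.00000000e+00,  0.00000000e+00,
         1.00000000e+00]])}
[-0.00131511 -0.08010485 -0.13466753]
```

The calibration carries per-run noise, so I'll work out both offsets with a single calibration; the bias then cancels.

```bash
for i in 1 2 3; do python3 -c "
from h import *
c=calibration('wrist');T=c['T_tool_cam']
def f(u,v,z):
    d=T[:3,:3]@np.array([(u-c['cx'])/c['fx'],(v-c['cy'])/c['fy'],1]);o=T[:3,3];return (o+d*(z-o[2])/d[2])[:2]
h=lambda x,y,z:f(190+x/3.3-.35,150+y/3.3-.35,z)
k=lambda x,y:f(160+x/3.1-.34,y/3.1-.34,.1073)
b=.0381
cov=[(h(221,249,b-.054)+h(221,554,b-.054))/2,h(221,121,b-.024)+[0,.031],h(221,25,b-.006)+[0,.04],(h(25,305,b-.024)+h(417,305,b-.024))/2]
m=[(k(102,246)+k(518,245))/2,(k(310.5,13)+k(310,453))/2,(k(310.5,42)+k(311,431))/2]
print(np.round(cov,4).tolist(),np.round(m,4).tolist(),np.mean(m,0)-np.mean(cov[:3],0), T[:3,3])
"; done
```

```text
[[-0.0012, -0.0044], [-0.0011, -0.0032], [-0.0011, -0.0048], [-0.0011, -0.0041]] [[0.0012, -0.0858], [0.0012, -0.0854], [0.0013, -0.0854]] [ 0.00237312 -0.08136579] [-0.00131511 -0.08010485 -0.13466753]
[[-0.0012, -0.0044], [-0.0011, -0.0032], [-0.0011, -0.0048], [-0.0011, -0.0041]] [[0.0012, -0.0858], [0.0012, -0.0854], [0.0013, -0.0854]] [ 0.00237312 -0.08136579] [-0.00131511 -0.08010485 -0.13466753]
[[-0.0012, -0.0044], [-0.0011, -0.0032], [-0.0011, -0.0048], [-0.0011, -0.0041]] [[0.0012, -0.0858], [0.0012, -0.0854], [0.0013, -0.0854]] [ 0.00237312 -0.08136579] [-0.00131511 -0.08010485 -0.13466753]
```

>>> apply_moves(
  deltas=[
    [0.0,0.0012,-0.0407,0,0,0,0],
    [0.0,0.0009,-0.0407,0,0,0,0],
    [0.0,0,0,0.03,0,0,0],
    [0.0,0,0,0.02,0,0,0],
    [0.0,0,0,0.008,0,0,0],
  ],
)

```text
t: 6.8
tcp_pos: [0.5561, 0.202, 0.1187]
tool_rot: [-180.0, 0.1, 45.5]
ft_force: [-0.4, -0.0, -1.2]
grip_width: 0.151
```

>>> apply_moves(
  deltas=[
    [0.0,0,0,0,0,0,0],
    [0.0,0,0,0,0,0,0],
  ],
)

```text
t: 7.05
tcp_pos: [0.5574, 0.203, 0.1205]
tool_rot: [180.0, -0.1, 45.6]
ft_force: [0.2, 0.0, -1.1]
grip_width: 0.148
```

```bash
python3 -c "
from h import *
im,d=wshot('w4')
t,_=get_image('top');s,_=get_image('scene')
a=cv2.resize(s[180:270,290:380],None,fx=4.4,fy=4.4,interpolation=cv2.INTER_CUBIC)
b=cv2.resize(t[175:255,145:225],(396,396),interpolation=cv2.INTER_CUBIC)
cv2.imwrite('pics/c4.png',np.hstack([a,b]))"
```

```text
{'t': np.float64(7.05), 'q': array([ 1.29530e+01,  2.89053e+01, -8.77360e+00,  5.22434e+01,
       -1.40000e-03,  5.73965e+01]), 'tcp_pos': array([0.5574, 0.203 , 0.1205]), 'tool_rot': array([ 1.799569e+02, -6.470000e-02,  4.555660e+01]), 'ft_force': array([ 0.1715,  0.0276, -1.0598]), 'grip_width': np.float64(0.1483)}
```

View pics/w4.png

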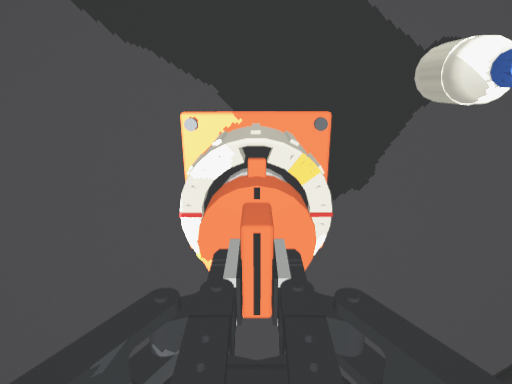

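View pics/c4.png

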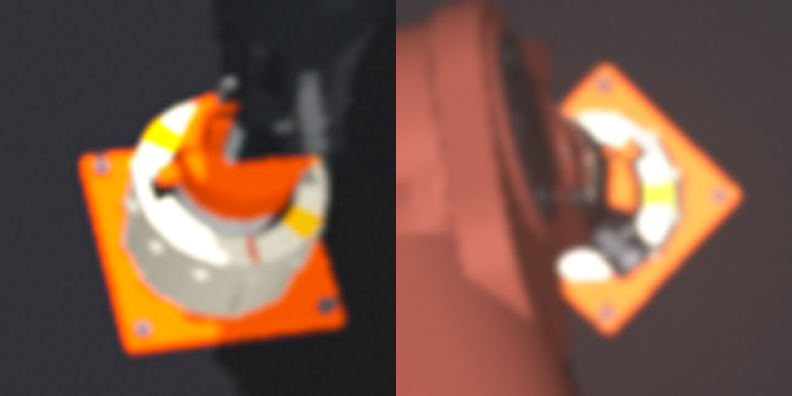

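In the wrist view the red lines span u=180 to 332, centre 256. The cover is centred at u≈257 and the notch at u≈257, so sideways alignment is good. I'll check the other axis from the red lines at v=214.

```bash
python3 -c "
from h import *
im=cv2.imread('pics/w4.png');cv2.imwrite('pics/w4c.png',cv2.resize(im[125:260,170:345],None,fx=4.4,fy=4.4,interpolation=cv2.INTER_CUBIC))
c=calibration('wrist');T=c['T_tool_cam']
def f(u,v,z):
    d=T[:3,:3]@np.array([(u-c['cx'])/c['fx'],(v-c['cy'])/c['fy'],1]);o=T[:3,3];return (o+d*(z-o[2])/d[2])[:2]
for u,v in((180,214),(332,214)):print(f(u,v,.0505))
print(f(256,138,.0505))
"
```

```text
[-0.04888224 -0.00496425]
[ 0.04598714 -0.00491821]
[-0.00143567 -0.05224296]
```

View pics/w4c.png

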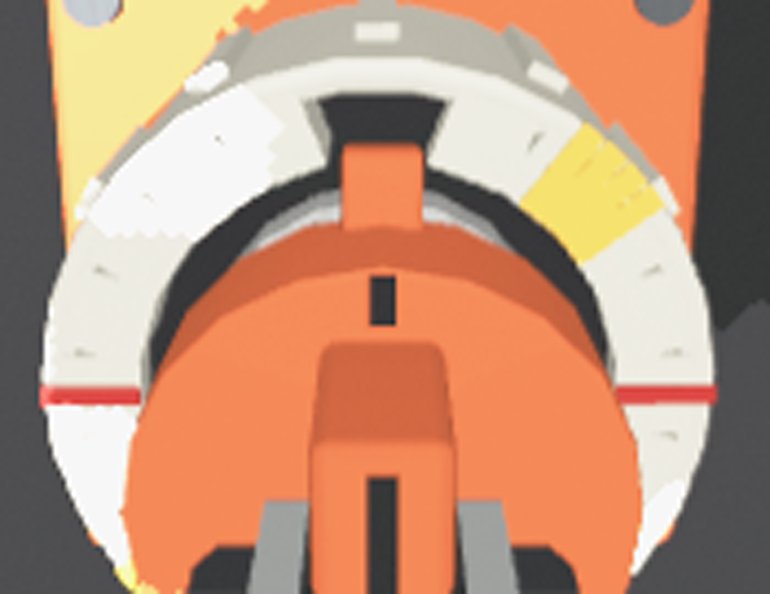

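Mouth and cover agree to within 0.5 mm on both axes. I'll descend in stages, watching the force.

>>> apply_moves(
  deltas=[
    [0.0,0,-0.0004,0.008,0,0,0],
    [0.0,0,0,0.006,0,0,0],
    [0.0,0,0,0.004,0,0,0],
    [0.0,0,0,0,0,0,0],
  ],
)

```text
t: 7.7
tcp_pos: [0.5561, 0.2035, 0.1011]
tool_rot: [-180.0, 0.0, 45.6]
ft_force: [-0.7, 0.3, -1.5]
grip_width: 0.15
```

>>> apply_moves(
  deltas=[
    [0.0,0,0,0.004,0,0,0],
    [0.0,0,0,0.003,0,0,0],
    [0.0,0,0,0,0,0,0],
  ],
)

```text
t: 8.07
tcp_pos: [0.5567, 0.2036, 0.0948]
tool_rot: [180.0, -0.0, 45.6]
ft_force: [0.0, -0.4, 3.2]
grip_width: 0.151
```

It has entered cleanly: the force is about 4.3 N net of the cover's weight, which fits the spring at 3 mm of travel. I'll press 4.5 mm more, to about 18 mm below the rim.

>>> apply_moves(
  deltas=[
    [0.0,0,0,0.003,0,0,0],
    [0.0,0,0,0.0015,0,0,0],
    [0.0,0,0,0,0,0,0],
    [0.0,0,0,0,0,0,0],
  ],
)

```text
t: 8.57
tcp_pos: [0.5567, 0.2036, 0.0903]
tool_rot: [180.0, -0.0, 45.6]
ft_force: [0.5, 1.1, 4.3]
grip_width: 0.152
```

```bash
python3 -c "
from h import *
im,d=wshot('w5')
cv2.imwrite('pics/w5c.png',cv2.resize(im[115:330,140:375],None,fx=2.7,fy=2.7,interpolation=cv2.INTER_CUBIC))"
```

```text
{'t': np.float64(8.575), 'q': array([ 1.30238e+01,  3.06286e+01, -1.09079e+01,  4.84266e+01,
        1.00000e-04,  5.74192e+01]), 'tcp_pos': array([0.5567, 0.2036, 0.0903]), 'tool_rot': array([ 1.799801e+02, -3.120000e-02,  4.560470e+01]), 'ft_force': array([0.5181, 1.1208, 4.3198]), 'grip_width': np.float64(0.152)}
```

View pics/w5c.png

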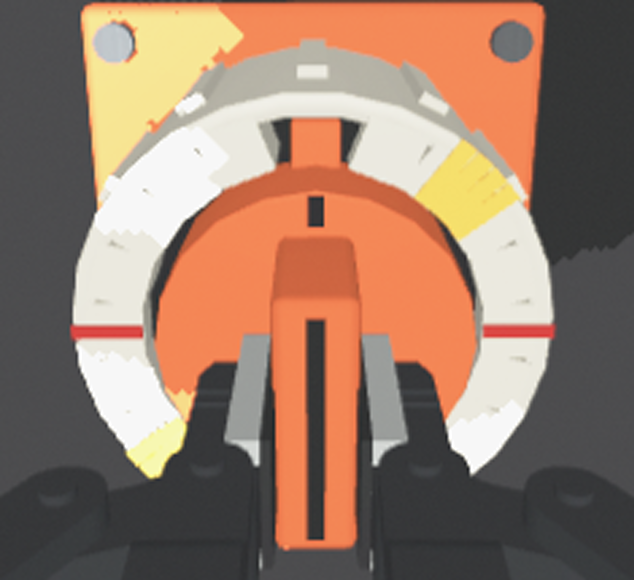

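The lug is in the notch, centred and below the rim top. I'll check the depth directly: the disc top should be about 6 mm above the rim.

```bash
cat >> h.py <<'E'
def heights(n,boxes):
    c=calibration("wrist");T=c["T_tool_cam"];s=np.load(f"pics/{n}_p.npz");d=np.load(f"pics/{n}.npy")
    R=Ro.from_euler("xyz",s["r"],degrees=True).as_matrix()
    for k,(u0,u1,v0,v1) in boxes.items():
        vv,uu=np.mgrid[v0:v1,u0:u1];z=d[v0:v1,u0:u1]
        p=np.stack([(uu-c["cx"])/c["fx"]*z,(vv-c["cy"])/c["fy"]*z,z],-1).reshape(-1,3)[z.ravel()>0]
        w=(p@T[:3,:3].T+T[:3,3])@R.T+s["p"];print(k,np.median(w,0).round(4),w[:,2].std().round(4))
E
python3 -c "
from h import *
heights('w5',{'rimL':(171,187,222,235),'rimR':(324,340,222,235),'disc':(203,236,215,235),'discR':(278,310,215,235),'discback':(230,246,192,198),'bartop':(245,269,240,300)})"
```

```text
rimL [0.5203 0.1796 0.0698] 0.0005
rimR [0.5772 0.2376 0.0699] 0.0006
disc [0.5327 0.199  0.0762] 0.0006
discR [0.5591 0.226  0.0762] 0.0006
discback [0.528  0.217  0.0763] 0.0006
bartop [0.5512 0.2073 0.1064] 0.0006
```

The disc top is 6.3 mm above the rim, so the underside is 17.7 mm below it. Both rim points read 69.8 to 69.9 mm, as they should. Now I'll turn clockwise about the cover's axis, compensating for the 4 mm offset, in small steps.

>>> apply_moves(
  deltas=[
    [0.0,-0.0003,0,0,0,0,0.0785],
    [0.0,-0.0003,0,0,0,0,0.0785],
    [0.0,-0.0003,0,0,0,0,0.0785],
    [0.0,-0.0003,0,0,0,0,0.0785],
    [0.0,0,0,0,0,0,0],
  ],
)

```text
t: 9.25
tcp_pos: [0.5553, 0.2028, 0.0901]
tool_rot: [-180.0, 0.0, 27.6]
ft_force: [-1.0, -0.1, 4.1]
grip_width: 0.15
```

```bash
python3 -c "
from h import *
im,d=wshot('w6')
cv2.imwrite('pics/w6c.png',cv2.resize(im[115:330,140:375],None,fx=2.7,fy=2.7,interpolation=cv2.INTER_CUBIC))"
```

```text
{'t': np.float64(9.25), 'q': array([ 1.29766e+01,  3.05255e+01, -1.11276e+01,  4.83601e+01,
        4.00000e-03,  7.53325e+01]), 'tcp_pos': array([0.5553, 0.2028, 0.0901]), 'tool_rot': array([-1.799928e+02,  1.170000e-02,  2.764410e+01]), 'ft_force': array([-0.9759, -0.0878,  4.1229]), 'grip_width': np.float64(0.1498)}
```

View pics/w6c.png

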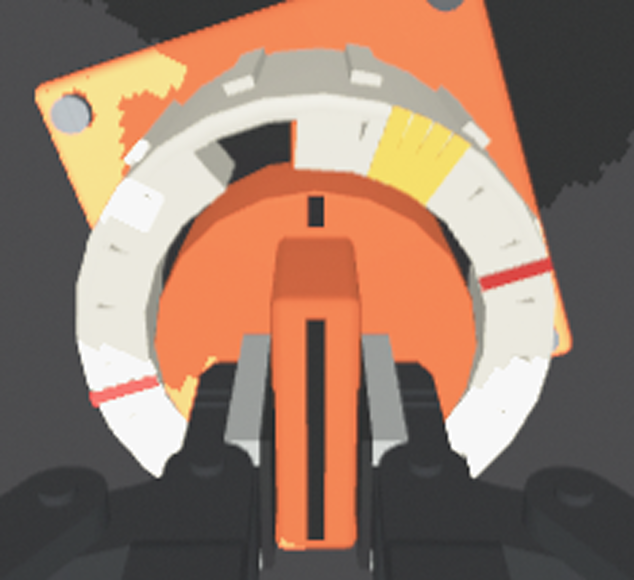

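The lug has gone under the rim and the grip is unchanged. The turn so far is 18°. I'll continue with another 27°.

>>> apply_moves(
  deltas=[
    [0.0,-0.0003,0,0,0,0,0.0785],
    [0.0,-0.0003,0,0,0,0,0.0785],
    [0.0,-0.0003,0,0,0,0,0.0785],
    [0.0,-0.0003,0,0,0,0,0.0785],
    [0.0,0,0,0,0,0,0],
  ],
)

```text
t: 9.93
tcp_pos: [0.5543, 0.2024, 0.0901]
tool_rot: [180.0, 0.0, 9.7]
ft_force: [-0.6, -0.5, 6.0]
grip_width: 0.15
```

>>> apply_moves(
  deltas=[
    [0.0,-0.0003,0,0,0,0,0.0785],
    [0.0,-0.0003,0,0,0,0,0.0785],
    [0.0,0,0,0,0,0,0],
    [0.0,0,0,0,0,0,0],
  ],
)

```text
t: 10.42
tcp_pos: [0.5537, 0.2023, 0.0901]
tool_rot: [180.0, 0.0, 0.8]
ft_force: [0.1, 0.0, 4.6]
grip_width: 0.152
```

```bash
python3 -c "
from h import *
im,d=wshot('w7')
cv2.imwrite('pics/w7c.png',cv2.resize(im[115:330,140:375],None,fx=2.7,fy=2.7,interpolation=cv2.INTER_CUBIC))
heights('w7',{'rimL':(171,187,222,235),'rimR':(324,340,222,235),'disc':(203,236,215,235),'discR':(278,310,215,235),'discback':(230,246,192,198),'bartop':(245,269,240,300)})"
```

```text
{'t': np.float64(10.425), 'q': array([ 1.296450e+01,  3.036280e+01, -1.142510e+01,  4.821630e+01,
       -1.000000e-04,  1.021709e+02]), 'tcp_pos': array([0.5537, 0.2023, 0.0901]), 'tool_rot': array([1.79999e+02, 4.20000e-03, 7.93600e-01]), 'ft_force': array([0.142 , 0.023 , 4.5639]), 'grip_width': np.float64(0.1522)}
rimL [0.5114 0.2103 0.0699] 0.0006
rimR [0.5924 0.2113 0.0698] 0.0006
disc [0.5336 0.2151 0.0759] 0.0006
discR [0.5714 0.2157 0.0759] 0.0006
discback [0.5433 0.2314 0.076 ] 0.0006
bartop [0.5528 0.2081 0.1061] 0.0006
```

View pics/w7c.png

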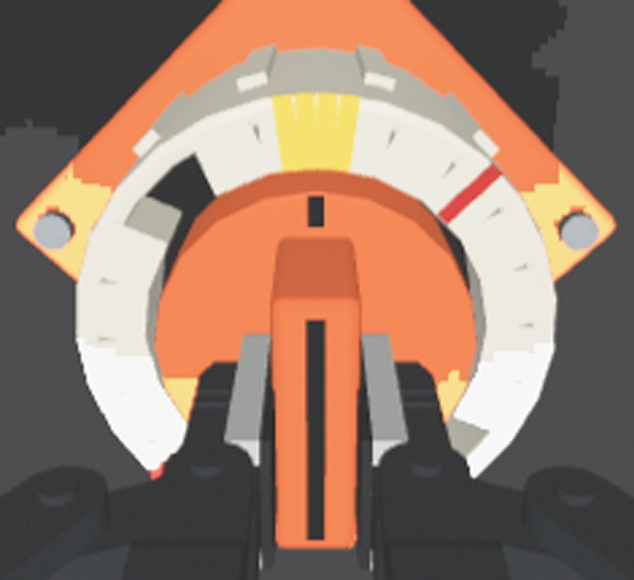

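The pointer line at u=316 is in the middle of the yellow band (273 to 358, centre 315.5). The disc is level, the underside is about 18 mm below the rim, and the arm is still. Handing in.

```bash
python3 -c "
from cell import *
print(close_job())"
```

```text
the job is handed in; nothing more can be done
None
```

The cover is in the housing, turned clockwise half-way to the lock, and the gripper is still holding it there. I handed the job in at about 10.4 s of the 48 s; the hand-in reports no verdict.

**What I did:** I gripped the cover by its bar and put its lugs through the notches. I pressed it to about 17.7 mm below the rim, then turned it 45° clockwise in small steps.

**Last checks, before handing in:**
- **Pointer:** the visible pointer line was in the middle of its yellow band to within about 1°. The gripper hid the other pointer end.
- **Depth and level:** the underside was about 17.9 mm below the rim's top, and the disc was level to within 0.1 mm.
- **Grip:** the fingers read 13 mm open on the bar, with 60 N commanded. The upward force was about 4.6 N.
- **Catch:** the turn stayed at 45°, well short of the 62° where the catch begins. I did not measure the catch itself.
- **Other objects:** the mouse, bottle and screwdriver were kept clear of on every move, but I did not photograph them again at the end.

**Disagreements:** The wrist camera's calibration shifted by about 2 mm after the first reading, so I aligned the cover and mouth using one calibration. The top camera disagreed with the wrist camera by about 1.7 mm sideways. I went with the wrist camera, and the cover entered without any side force.

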